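Seat the weighing bowl on the balance, tare it, weigh a dropper bottle

TASK

Weigh the taller of the two dropper bottles. First put the empty aluminium weighing bowl on the balance's post, pressing only lightly and turning it until its foot drops over the post's cross bar and sits fully home, and let go of it; then press the tare key (the long bar key) gently down for a moment, and after that stand the tall bottle upright in the bowl. Do not overload the post, leave the round power key alone and leave everything else where it stands.

Things in the scene. Friction and masses are not known exactly. Their poses are not given: they have to be found in the camera images.
- balance: white bench balance, fixed, 230 x 170 mm, top 42 mm above the bench; origin at the centre of its underside. Its front, with the keys, faces its own -x; z up. A sprung steel load post stands on it, vertical, 40 mm along +x from the origin; the two keys lie 88 mm along -x
- seat (a point): point on the load post's axis, on the post's shoulder (disc 48 mm across), 62 mm above the bench: the centre of the bowl's underside lies here when the bowl is home. Axes as the balance's. From the shoulder a spigot 16 mm across stands up 17 mm, its last 6 mm a cone narrowing to 6 mm
- bar_top (a point): point on the post's axis, 5.3 mm above the shoulder, level with the top of the cross bar: square-edged, 5 mm wide, 32 mm long, lying on the shoulder across the spigot. It runs roughly along the balance's y but stands up to 0.7 rad either way from it, differently each time; no reading gives its direction (this point has the balance's axes)
- load_post (a joint): how far the load post is pressed down, m (0 = unloaded). It is sprung, about 3 N for each mm, and stops at 6.5 mm; it is overloaded beyond 5 mm (about 15 N). The bowl alone sinks it about 0.5 mm
- bowl_center (a point): weighing bowl of plain turned aluminium on a foot, 47 mm high, 65 mm across, about 0.16 kg, loose, upright; this point is on its axis half-way up, 23.5 mm above its underside, z up out of the mouth. Wall nearly upright (62 to 65 mm across) from 26 to 47 mm up: grip it there from outside. A pouring lip sticks out 9 mm at the rim on its +x side. Flat floor inside, 24 mm above the underside
- bowl: the same bowl; origin at the centre of its underside. Its foot is 40 mm across and 20 mm high, with a bore 20 mm across and 19 mm deep from below, and a slot 7.5 mm wide, 6.5 mm high right across the underside along the bowl's x (the lip's direction). With the slot in line with the post's cross bar, either way round, within about 0.08 rad, the foot drops 5.3 mm over the bar onto the shoulder
- tare_key (a joint): travel of the tare key, m: 0 = up, 0.0055 = fully down at about 5.5 N; it counts as pressed beyond 2.5 mm (about 3 N) and springs back
- tare_top (a point): centre of the top of the tare key: the long white bar key, 18 x 56 mm, long along the balance's y, 50 mm above the bench, on the -y side of the balance's front; pressed straight down. Below its travel it is hard: keep to about 5 N; more than 25 N on the balance damages it
- power_key (a joint): travel of the power key, m: 0 = up, 0.0055 = fully down; it must not be pressed
- power_top (a point): centre of the top of the power key: small round white key, 16 mm across, on the +y side of the balance's front, 82 mm beside the tare key
- tall_center (a point): the taller dropper bottle, 110 mm high: amber glass body 34 mm across up to 68 mm, black cap 21 mm across up to 82 mm, then a rubber bulb 12 mm across; 0.05 to 0.1 kg, loose, upright. This point is on its axis half-way up, 55 mm above its underside. Grip it round the body; in the bowl the rim reaches 23 mm up it
- short_center (a point): the shorter dropper bottle, same shape but 98 mm high (body up to 56 mm), to be left alone; point on its axis 49 mm above its underside
- stopper: crystal bottle stopper, upside down, 30 x 35 x 34 mm; origin under its centre; leave it
- marker: marker pen lying on the clipboard, 134 mm long along its own y, 17 mm thick; leave it
- tweezers: steel tweezers lying on the clipboard, 120 x 14 x 8 mm, along their own y; leave them
Things that resemble listed ones, but are neither listed nor needed, are in the scene too. Leave any blue look-alike of the part that bears tall_center alone.

How it is judged:
On the way, in this order (a step that is already met when the one before it is completed fails the run):
1. the empty bowl sits fully home on the post, its slot over the cross bar, and is let go (horizontal distance between bowl_center and seat below 0.004 m and z of bowl_center in the frame of seat below 0.0258 m and angle between bowl_center's own z axis and vertical below 0.06 rad and contact force between the fingers and bowl below 0.1 N), for 0.2 s.
2. the tare key is pressed down while the bowl is home, empty and not touched (all of step 1 and value of joint tare_key above 0.0025 m and horizontal distance between tall_center and seat above 0.08 m), for 0.15 s.
At the end, for the whole second after the job is handed in: The bowl is home on the post (within 4 mm of its axis, level, not standing up on the cross bar: less than 2.3 mm high), the tall bottle stands upright (within 4.5 degrees) on the bowl's floor within 15 mm of the post's axis, both at rest, and the tare key is up again (horizontal distance between bowl_center and seat below 0.004 m and z of bowl_center in the frame of seat below 0.0258 m and angle between bowl_center's own z axis and vertical below 0.06 rad and horizontal distance between tall_center and seat below 0.015 m and z of tall_center in the frame of bowl_center below 0.0595 m and angle between tall_center's own z axis and vertical below 0.08 rad and linear speed of bowl below 0.02 m/s and value of joint tare_key below 0.0012 m); the robot touches nothing.
It fails at once if the post is overloaded: pressed down more than 5 mm, about 15 N (value of joint load_post above 0.005 m).
It fails at once if the robot presses on the balance or its keys with more than 25 N (contact force between any of the fingers, the arm and balance above 25 N).
It fails at once if a wrong key press: the power key, or tare with the bottle in the bowl (value of joint power_key above 0.002 m or (value of joint tare_key above 0.0025 m and horizontal distance between tall_center and seat below 0.03 m)).
It fails at once if the tall bottle is tipped over (angle between tall_center's own z axis and vertical above 0.6 rad).
It fails at once if another thing is moved more than 20 mm (distance of any of short_center, stopper, marker, tweezers from where it was at the start of the episode above 0.02 m).
It also fails if it takes over 72 s, if anything falls off the work surface, if the arm or the gripper's body presses on something with over 40 N, if the wrist force passes 120 N, or if a joint passes its speed limit or range.

ROBOT

A 7-joint arm with a two-finger parallel gripper is mounted at the origin on a cart in front of the work surface, level with it; the furniture and walls round the work are solid. World frame = base frame: x ahead of the robot, y to its left, z up, the work surface at z = 0. Lengths are in m, angles in rad, forces in N, time in s.
With the tool pointing down it reaches from about 0.4 to 0.9 m from the base axis. Payload 5.5 kg.
Tool frame: the origin (TCP) lies midway between the tips of the shut fingers; the grasp point (between the pads) lies 19 mm behind it (manip.grip_depth is the distance from the TCP to the grasp point, in m); z points along the fingers, y is the line along which they close (so a half turn about z gives the same grasp; the last joint's range is limited). The gripper opens to 92 mm and grips with 3 to 60 N. Pads are 19 mm wide; open, the fingers measure 130 mm over their backs; the gripper's body (75 mm by 190 mm) begins 47 mm behind the grasp point.
Start: joints at [-0.975, 0.501, -0.427, 1.55, 0.221, 1.138, -0.21], TCP at [0.212, 0.614, 0.227] pointing down, gripper open.
Joint ranges: [-2.88, 2.88], [-0.31, 2.03], [-1.54, 1.56], [0.2, 2.42], [-1.41, 4.55], [0.19, 2.02], [-2.57, 2.57]. Speed limits (rad/s): [2.57, 2.57, 3.14, 3.14, 3.14, 3.14, 3.14].

INTERFACE

Orientations are given as a unit quaternion [x, y, z, w].
In Python, from bench import manip, effector, viewer gives the robot as it stands. Calls block until the motion is done:
- manip.move_pose(position, orientation): joint-space move of the TCP to a pose.
- manip.servo_line(position, ori=None, vel=0.15): straight line of the TCP; ori=None keeps the orientation; vel is the mean speed in m/s.
- manip.movej(angles): joint-space move.
- effector.open_jaws() and effector.close(f_grip=None): open the fingers fully, or close them until they stop; f_grip is the grip in N (None keeps the last).
- manip.sleep(seconds).
- manip.solve_ik(position, orientation): joint angles nearest the present ones, or None.
- viewer.get_image(name): name is "scene" or "top" or "wrist"; returns the picture (480x640x3 uint8, red, green, blue); there is no depth.
- viewer.get_calibration(name): a dict with "vfov" (degrees; the focal length in pixels is half the picture's height over the tangent of half this angle, whatever the lens; pixels are square), "cx", "cy" (the principal point, pixels), "eye" and "attitude" of the camera in the world. Camera axes: x right, y down, z forward; pixel columns grow to the right and rows downward; lengths in m; the calibration is good to about 2 mm. A picture is of the moment at which its call begins: read the wrist's pose just before it. get_calibration takes no time and is no camera call; for the wrist camera it gives the pose at the moment of the call.
A pose or a line that the arm cannot do raises manip.PlanningError and nothing moves.
- manip.hand_in(): hands the job in; it is judged then, once.
Readings, each from a call of its own:
- manip.current_clock(): time.
- manip.current_q(): joint angles.
- manip.current_joint_velocities(): joint speeds.
- manip.current_tau(): joint torques, N m.
- manip.current_tool_pos(): TCP position.
- manip.current_tcp_rot(): TCP orientation.
- manip.current_force(): force on the tool from outside, world axes, zero at the start.
- manip.current_wrist_torque(): the same for the moment, N m.
- manip.current_finger_gap(): finger opening in m.
- manip.current_gripper_force(): force on a finger pad.
Only numpy, scipy, OpenCV 4.12 (cv2) and the standard library are available. Lean on these libraries where they do the work, as an engineer would, in place of code of your own. Each camera call takes 0.05 s, during which the arm holds its last target. There are 200 camera calls.

## Working session

There is one attempt and no reset: what is moved stays moved. The work goes in short steps, each a Python script; the robot and the scene stay as the last script left them, time stands still between calls to the robot, and variables do not carry over. Pictures are saved under pics/ and viewed, at most 14 in all, crops included, and the job is handed in when it is done.

```bash
ls; mkdir -p pics; python3 - <<'E'
from bench import manip, effector, viewer
import cv2,numpy as np
for n in ("scene","top"):
    cv2.imwrite(f"pics/{n}0.png",viewer.get_image(n)[:,:,::-1])
for n in ("scene","top","wrist"): print(n,viewer.get_calibration(n))
print(manip.current_clock(),manip.current_tcp_rot(),manip.current_tool_pos())
E
```

```text
pics
scene {'vfov': 44.82165775213326, 'cx': 324.9458376227732, 'cy': 241.9086026924736, 'eye': array([ 0.11484903, -1.07256612,  0.75361985]), 'attitude': array([ 0.86067088, -0.18164543,  0.0841298 , -0.4681589 ])}
top {'vfov': 50.10851689605236, 'cx': 308.261792057806, 'cy': 236.56033794983955, 'eye': array([ 0.4372639 , -0.06309814,  1.16751393]), 'attitude': array([-0.70118473,  0.7114448 , -0.04092088,  0.02262193])}
wrist {'vfov': 61.91510224995785, 'cx': 315.86161768122406, 'cy': 238.10270771474234, 'eye': array([0.14014478, 0.63817467, 0.38267525]), 'attitude': array([0.80641212, 0.57397698, 0.08202517, 0.11628319])}
0.1 [ 1.65613045e-01  9.86190442e-01 -8.38811525e-04 -1.69570615e-04] [0.21218309 0.61373975 0.22581069]
```

View pics/scene0.png

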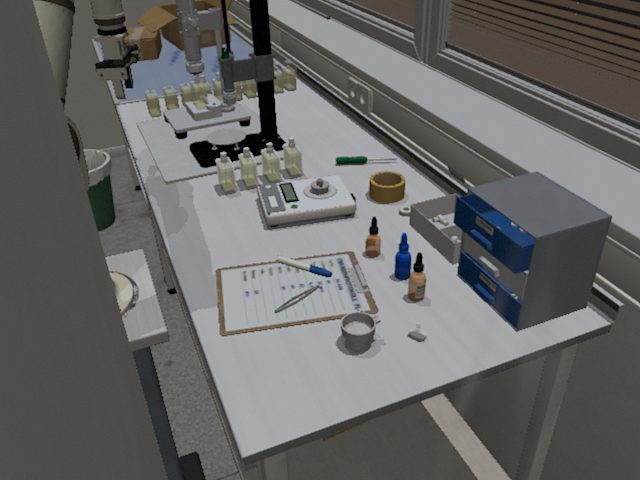

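View pics/top0.png

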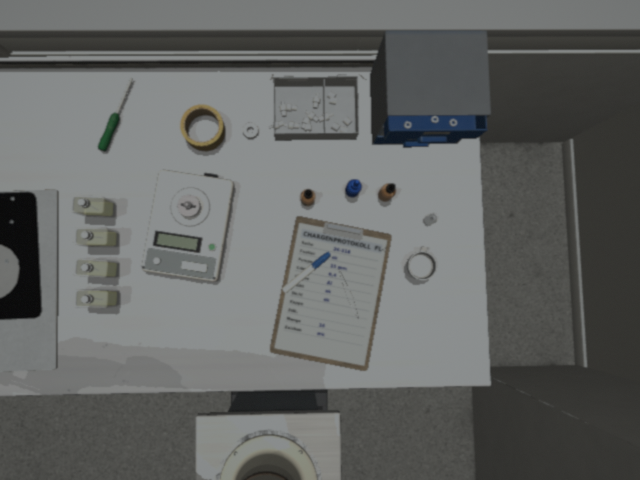

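```bash
cat > h.py <<'E'
from bench import manip, effector, viewer
import cv2, numpy as np
from scipy.spatial.transform import Rotation as R
def ray(c,u,v):
    f=240/np.tan(np.radians(c['vfov']/2))
    return R.from_quat(c['attitude']).apply([(u-c['cx'])/f,(v-c['cy'])/f,1])
def at_z(c,u,v,z):
    d=ray(c,u,v); return c['eye']+d*(z-c['eye'][2])/d[2]
def proj(c,p):
    f=240/np.tan(np.radians(c['vfov']/2))
    q=R.from_quat(c['attitude']).inv().apply(np.asarray(p)-c['eye'])
    return np.array([c['cx']+f*q[0]/q[2], c['cy']+f*q[1]/q[2]])
def crop(im,x,y,w,h,W,H): return cv2.resize(im[y:y+h,x:x+w],(W,H),interpolation=cv2.INTER_CUBIC)
def down(yaw): # tool z down, tool y axis at angle yaw in world xy
    y=np.array([np.cos(yaw),np.sin(yaw),0]); z=np.array([0,0,-1.]); x=np.cross(y,z)
    return R.from_matrix(np.c_[x,y,z]).as_quat()
E
python3 - <<'E'
from h import *
t=cv2.imread('pics/top0.png');s=cv2.imread('pics/scene0.png')
o=np.zeros((600,800,3),np.uint8)
o[:,:500]=crop(t,140,165,100,120,500,600)
o[:300,500:]=crop(t,390,235,60,60,300,300)
o[300:,500:]=crop(s,350,210,100,100,300,300)
cv2.imwrite('pics/c1.png',o)
E
```

```text
(no output)
```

View pics/c1.png

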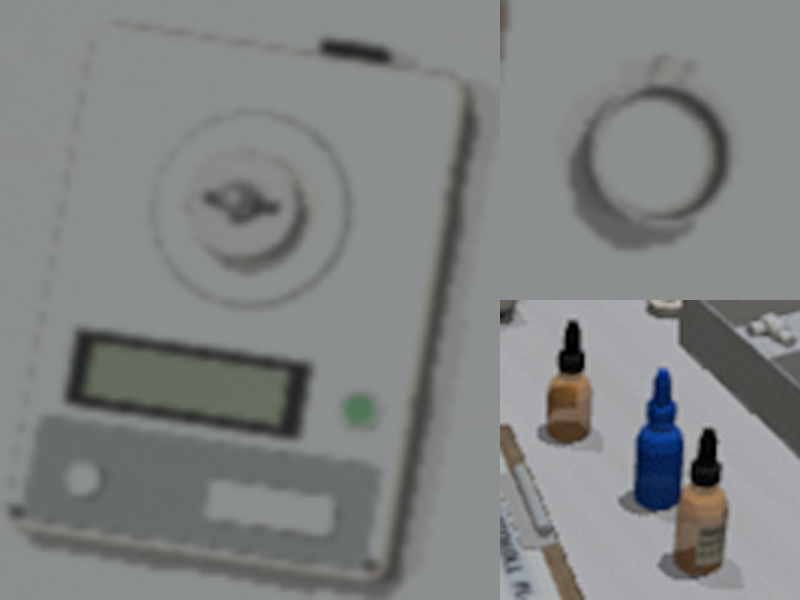

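```bash
python3 - <<'E'
from h import *
np.set_printoptions(precision=4,suppress=True)
T=viewer.get_calibration('top');S=viewer.get_calibration('scene')
tare=at_z(T,194,266.6,.05);pw=at_z(T,156.4,260.8,.05);post=at_z(T,140+246/5,165+205/5,.062)
print('tare',tare,'pw',pw,'d',np.linalg.norm(tare-pw),'post',post)
d=(pw-tare)[:2];yaw=np.arctan2(d[1],d[0])-np.pi/2;print('yaw',yaw)
for n,u in (('barL',(205,200)),('barR',(280,210))): print(n,at_z(T,140+u[0]/5,165+u[1]/5,.0673))
# rim: crop circle centre (658,152), lip (672,68)
b=at_z(T,390+158/5,235+152/5,.047);l=at_z(T,390+172/5,235+68/5,.047);print('bowl',b,l,np.linalg.norm(b-l))
for n,base,tip in (('A',(373.3,255),(374,217.3)),('B',(416.5,299),(419.3,253.3))):
    p=at_z(S,*base,0)
    hs=np.linspace(.08,.13,51); h=hs[np.argmin([abs(proj(S,[p[0],p[1],z])[1]-tip[1]) for z in hs])]
    print(n,p,h)
# top view tips
for u in ((308,196),(354,187),(389,190)):
    print(u,at_z(T,*u,.1))
print(manip.current_clock())
E
```

```text
tare [0.4759 0.1553 0.05  ] pw [0.4896 0.2362 0.05  ] d 0.08201962944112041 post [0.6065 0.1639 0.062 ]
yaw -0.16807955080862302
barL [0.6081 0.1803 0.0673]
barR [0.6033 0.1482 0.0673]
bowl [ 0.4712 -0.3406  0.047 ] [ 0.5081 -0.3481  0.047 ] 0.03757454506040573
A [ 0.6267 -0.1026  0.    ] 0.1
B [ 0.6343 -0.2814  0.    ] 0.113
(308, 196) [ 0.619  -0.0923  0.1   ]
(354, 187) [ 0.6371 -0.1898  0.1   ]
(389, 190) [ 0.6298 -0.2638  0.1   ]
0.1
```

```bash
cat >> h.py <<'E'
def cam_rel():
    c=viewer.get_calibration('wrist');Rt=R.from_quat(manip.current_tcp_rot())
    return Rt.inv().apply(c['eye']-manip.current_tool_pos()), Rt.inv()*R.from_quat(c['attitude'])
def look(target,z,yaw):
    """TCP position so the wrist optical axis hits target, tool down at yaw"""
    t,r=cam_rel();Q=R.from_quat(down(yaw));e=Q.apply(t);d=(Q*r).apply([0,0,1])
    eye_z=z+e[2];k=(target[2]-eye_z)/d[2]
    return np.array([*(np.array(target)-k*d-e)[:2],z])
def snap(name):
    c=viewer.get_calibration('wrist');im=viewer.get_image('wrist')[:,:,::-1].copy()
    cv2.imwrite(f'pics/{name}.png',im);np.save(f'pics/{name}.npy',c,allow_pickle=True);return im,c
E
python3 - <<'E'
from h import *
np.set_printoptions(precision=4,suppress=True)
t,r=cam_rel();print(t,r.as_matrix())
for nm,tg,z in (('post',(.606,.164,.062),.20),('bowlbot',(.55,-.315,.04),.30)):
  for yaw in np.arange(-np.pi,np.pi,np.pi/6):
    p=look(tg,z,yaw);q=manip.solve_ik(p,down(yaw))
    print(nm,round(yaw,2),p,q is not None and np.array(q))
E
```

```text
[ 0.0761 -0.0007 -0.1569] [[-0.0011 -0.9595 -0.2818]
 [ 1.     -0.0012  0.0002]
 [-0.0005 -0.2818  0.9595]]
post -3.14 [0.6054 0.1535 0.2   ] [ 0.5228  0.8428 -1.3032  1.6284  0.8342  1.3332  2.2305]
post -2.62 [0.6107 0.1546 0.2   ] [-1.1015  0.8955  1.3537  1.6696 -0.8995  1.3398 -2.2072]
post -2.09 [0.6148 0.1582 0.2   ] [-1.0269  0.7387  1.1307  1.6549 -0.7073  1.2154 -1.8286]
post -1.57 [0.6165 0.1634 0.2   ] [-0.4813  0.477   0.2453  1.6284 -0.1287  1.0522 -1.7692]
post -1.05 [0.6154 0.1687 0.2   ] [-0.4154  0.4718  0.1437  1.6246 -0.0751  1.0506 -1.2971]
post -0.52 [0.6118 0.1728 0.2   ] [-0.3243  0.4656  0.0092  1.6271 -0.0048  1.0489 -0.8373]
post -0.0 [0.6066 0.1745 0.2   ] [-0.2473  0.4607 -0.1012  1.6359  0.0519  1.0476 -0.364 ]
post 0.52 [0.6013 0.1734 0.2   ] [-0.1719  0.4576 -0.203   1.6474  0.103   1.0471  0.1174]
post 1.05 [0.5972 0.1698 0.2   ] [-0.1137  0.4556 -0.275   1.6583  0.1384  1.0469  0.6157]
post 1.57 [0.5955 0.1646 0.2   ] [-0.0996  0.4511 -0.2833  1.666   0.1414  1.0445  1.1436]
post 2.09 [0.5966 0.1593 0.2   ] [-0.0157  0.463  -0.3848  1.6642  0.1942  1
[... 575 characters left out ...]
615  1.2782 -0.4255]
bowlbot -0.52 [ 0.5737 -0.2752  0.3   ] [ 0.015   0.4215  0.5391  1.5278 -0.2229  1.254   0.0616]
bowlbot -0.0 [ 0.5506 -0.2687  0.3   ] [ 0.0184  0.3707  0.5185  1.5893 -0.1915  1.2325  0.5714]
bowlbot 0.52 [ 0.5274 -0.2746  0.3   ] [-0.0009  0.3399  0.5614  1.6363 -0.1901  1.2203  1.1239]
bowlbot 1.05 [ 0.5102 -0.2913  0.3   ] [ 0.0332  0.3251  0.5601  1.6539 -0.182   1.215   1.6806]
bowlbot 1.57 [ 0.5037 -0.3144  0.3   ] [ 0.0116  0.3525  0.6499  1.6404 -0.224   1.2244  2.2792]
bowlbot 2.09 [ 0.5096 -0.3376  0.3   ] [ 1.3778  0.6731 -1.2994  1.5503  0.653   1.4191  2.1283]
bowlbot 2.62 [ 0.5263 -0.3548  0.3   ] [-0.2575  0.7534  1.3568  1.5447 -0.7395  1.4443 -2.5268]
```

```bash
python3 - <<'E'
from h import *
manip.move_pose(look((.606,.164,.062),.16,-.15),down(-.15))
manip.sleep(.3); a,_=snap('w_post')
manip.move_pose(look((.54,-.31,.04),.28,-1.57),down(-1.57))
manip.sleep(.3); b,_=snap('w_bowl')
o=np.vstack([a,b]); print(manip.current_clock(),manip.current_q())
cv2.imwrite('pics/c2.png',np.hstack([cv2.resize(a,(400,300)),cv2.resize(b,(400,300))]))
cv2.imwrite('pics/c2.png',b)
E
```

```text
4.7333 [ 0.17074613  0.46012544  0.39506394  1.48937401 -0.18247105  1.22869006
 -0.97906431]
```

View pics/w_post.png

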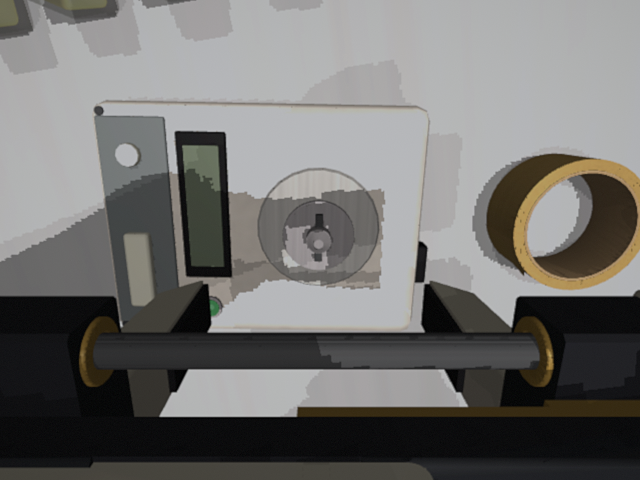

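View pics/w_bowl.png

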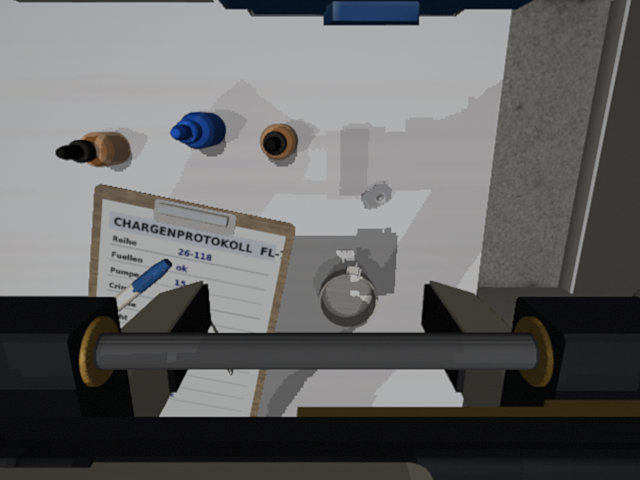

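```bash
python3 - <<'E'
from h import *
a=cv2.imread('pics/w_post.png');b=cv2.imread('pics/w_bowl.png')
o=np.zeros((600,800,3),np.uint8)
o[:400,:400]=crop(a,280,190,80,80,400,400)
o[:400,400:]=crop(b,300,240,100,100,400,400)
o[400:,:300]=crop(b,240,110,75,50,300,200)
o[400:,400:]=crop(a,100,210,80,40,400,200)
o=cv2.convertScaleAbs(o,alpha=1.4)
cv2.imwrite('pics/c3.png',o)
E
```

```text
(no output)
```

View pics/c3.png

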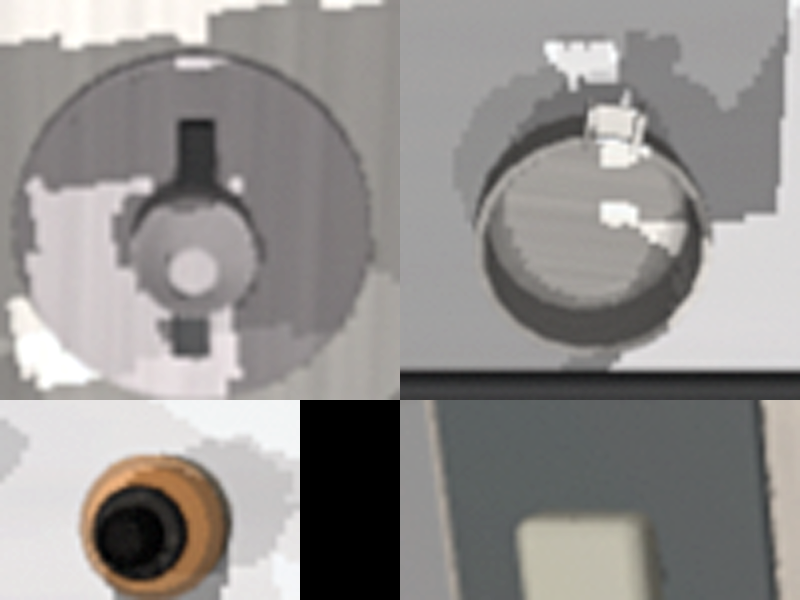

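```bash
python3 - <<'E'
from h import *
np.set_printoptions(precision=4,suppress=True)
L=lambda n:np.load(f'pics/{n}.npy',allow_pickle=True).item()
P=L('w_post');B=L('w_bowl')
e1=at_z(P,319.4,213.8,.0673);e2=at_z(P,317.6,261.4,.0673)
d=e1-e2;print('bar',e1,e2,np.linalg.norm(d),'mid',(e1+e2)/2,'ang',np.arctan2(d[1],d[0]))
print('tip',at_z(P,318.8,244.4,.079),'shoulder',at_z(P,319.4,234.4,.062))
print('shoulder w',np.linalg.norm(at_z(P,284,234,.062)-at_z(P,354,234,.062)))
print('tare top-corners',at_z(P,100+520/5,210+(515-400)/5,.05),at_z(P,100+655/5,210+(515-400)/5,.05),'mid-ish',at_z(P,139,270,.05))
print('power',at_z(P,127,154.5,.05))
c=at_z(B,348,300.4,.047);l=at_z(B,353.9,271,.047)
print('bowl',c,l,'ang',np.arctan2(*(l-c)[1::-1]),np.linalg.norm(l-c))
print('w',np.linalg.norm(at_z(B,318.5,300,.047)-at_z(B,377.5,300,.047)))
print('bot',at_z(B,271.75,143,.109),at_z(B,274.75,143.2,.082))
E
```

```text
bar [0.6112 0.1812 0.0673] [0.6053 0.1495 0.0673] 0.03225109501759774 mid [0.6082 0.1653 0.0673] ang 1.3861931704250008
tip [0.6082 0.1646 0.079 ] shoulder [0.609  0.1661 0.062 ]
shoulder w 0.04633581295830794
tare top-corners [0.5297 0.1757 0.05  ] [0.5482 0.1729 0.05  ] mid-ish [0.4778 0.1559 0.05  ]
power [0.492  0.2354 0.05  ]
bowl [ 0.4737 -0.344   0.047 ] [ 0.5071 -0.3494  0.047 ] ang -0.15878599954769232 0.033829936088493114
w 0.06273186372453066
bot [ 0.64   -0.2746  0.109 ] [ 0.6384 -0.2742  0.082 ]
```

```bash
python3 - <<'E'
from h import *
g=down(-1.741); b=[.4727,-.343]
manip.move_pose([*b,.12],g)
manip.servo_line([*b,.018],vel=.06)
effector.close(12); print('gap',manip.current_finger_gap(),manip.current_gripper_force(),manip.current_tool_pos())
manip.servo_line([*b,.15],vel=.12)
print(manip.current_force())
manip.move_pose([.608,.165,.15],down(-.185))
manip.sleep(.3); im,c=snap('held')
print(manip.current_tool_pos(),manip.current_force(),manip.current_finger_gap(),manip.current_clock(),manip.current_q())
cv2.imwrite('pics/held_c.png',cv2.convertScaleAbs(crop(im,190,190,260,150,780,450),alpha=1.3))
E
```

```text
gap 0.06465266367151558 12.000047520850785 [ 0.47274588 -0.34328146  0.01812811]
[-0.32500153 -0.52204161 -2.28676942]
[0.60812356 0.16453516 0.15002651] [-0.54233224  0.97026737 -1.67149706] 0.06500382613512706 11.4417 [-0.34676863  0.50981654  0.05362738  1.6842884  -0.03208537  0.94830537
 -0.4669977 ]
```

View pics/held_c.png

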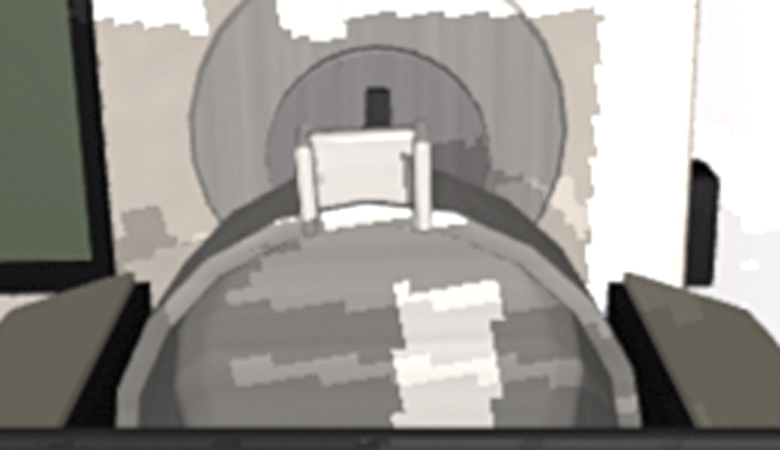

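```bash
python3 - <<'E'
from h import *
np.set_printoptions(precision=4,suppress=True)
c=np.load('pics/held.npy',allow_pickle=True).item();z=.179
t=np.array([.60812,.16454,.15]);Q=R.from_quat(down(-.185))
for n,x,y in (('tipL',307,130),('tipR',415,130),('baseL',308,228),('baseR',423,228),('rimL',118,420),('rimR',638,420),('far',366,203)):
    print(n,Q.inv().apply(at_z(c,190+x/3,190+y/3,z)-t))
e=at_z(c,190+378/3,190+87/3,.0673); print('bar far end',e)
E
```

```text
tipL [ 0.0393 -0.0078 -0.029 ]
tipR [ 0.0393  0.0042 -0.029 ]
baseL [ 0.0278 -0.0079 -0.029 ]
baseR [ 0.0278  0.0051 -0.029 ]
rimL [ 0.0035 -0.031  -0.029 ]
rimR [ 0.0034  0.031  -0.029 ]
far [ 0.0308 -0.0013 -0.029 ]
bar far end [0.6114 0.1814 0.0673]
```

```bash
cat >> h.py <<'E'
POST=np.array([.608,.165])
def place_pt(yaw,off=.0017): return POST+off*np.array([-np.sin(yaw),np.cos(yaw)])
E
python3 - <<'E'
from h import *
np.set_printoptions(precision=3,suppress=True)
yaw=-.225;p=place_pt(yaw)
manip.servo_line([*p,.105],ori=down(yaw),vel=.06);manip.sleep(.3)
f0=manip.current_force();print(f0,manip.current_wrist_torque())
for z in (.097,.091,.087,.085,.084,.083,.082,.081,.080,.0795):
    manip.servo_line([*p,z],ori=down(yaw),vel=.03);manip.sleep(.1)
    f=manip.current_force()-f0;print(z,manip.current_tool_pos(),f)
    if f[2]>6 or np.hypot(*f[:2])>8: break
print(manip.current_clock())
E
```

```text
[-0.276 -0.041 -1.899] [-0.104  0.082  0.025]
0.097 [0.608 0.167 0.097] [-0.025 -0.046  0.033]
0.091 [0.608 0.167 0.091] [ 0.002 -0.238 -0.354]
0.087 [0.608 0.167 0.087] [0.049 0.843 0.786]
0.085 [0.608 0.167 0.085] [0.096 0.559 1.284]
0.084 [0.608 0.167 0.084] [0.242 0.764 0.116]
0.083 [0.608 0.167 0.083] [1.    0.1   0.608]
0.082 [0.608 0.167 0.082] [-0.815 -0.004  0.727]
0.081 [0.608 0.167 0.081] [-0.432 -0.187  1.301]
0.08 [0.609 0.167 0.08 ] [-0.116  0.289  1.208]
0.0795 [0.609 0.167 0.08 ] [ 0.117 -0.513  2.06 ]
16.4417
```

```bash
python3 - <<'E'
from h import *
p=manip.current_tool_pos()
effector.open_jaws();manip.sleep(.2)
manip.servo_line([*p[:2],.16],vel=.12);manip.sleep(.2)
im,c=snap('home'); s=viewer.get_image('scene')[:,:,::-1]
o=np.zeros((500,800,3),np.uint8);o[:,:500]=crop(im,250,200,130,130,500,500);o[:300,500:]=crop(s,270,160,100,100,300,300)
cv2.imwrite('pics/home_c.png',cv2.convertScaleAbs(o,alpha=1.3));print(manip.current_clock(),manip.current_tool_pos())
S=viewer.get_calibration('scene')
# predicted bowl rim-centre/bottom pixel, home and on the bar
for dz in (0,.0053): print([ (proj(S,[.608,.165,.0615+dz+h])-[270,160])*3+[500,0] for h in (0,.047)])
for dz in (0,.0053): print([ (proj(c,[.608+.0325*x,.165,.1085+dz])-[250,200])*500/130 for x in (-1,0,1)])
E
```

```text
18.425 [0.60811377 0.16660369 0.15921333]
[array([649.25763133,  70.56267378]), array([647.57242979,  20.73708632])]
[array([649.0705082,  65.0300893]), array([647.37868231,  15.00864269])]
[array([ 39.11682658, 301.30909213]), array([258.11438222, 254.11598492]), array([481.32831565, 206.01426496])]
[array([ 34.05154229, 315.50606703]), array([258.16877521, 267.33759605]), array([486.70380724, 218.21962812])]
```

View pics/home_c.png

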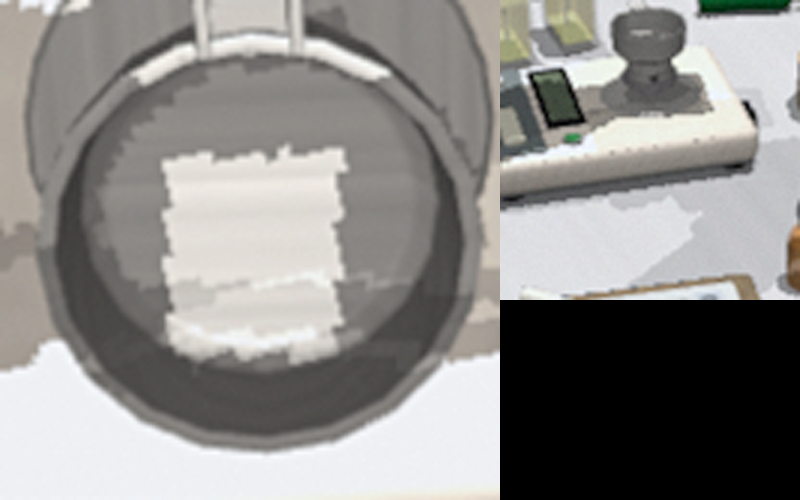

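```bash
python3 - <<'E'
from h import *
np.set_printoptions(precision=3,suppress=True)
manip.servo_line([.608,.1666,.19],vel=.15)
effector.close(5)
t=[.4772,.1557]; o=down(1.40)
manip.move_pose([*t,.12],o)
manip.servo_line([*t,.056],vel=.08);manip.sleep(.3)
f0=manip.current_force();print(f0)
for z in np.arange(.051,.0445,-.001):
    manip.servo_line([*t,z],vel=.02);manip.sleep(.1)
    f=manip.current_force()-f0;print(z,manip.current_tool_pos(),f)
    if f[2]>3.9: break
manip.sleep(.4);print(manip.current_force()-f0)
manip.servo_line([*t,.12],vel=.1)
print(manip.current_clock(),manip.current_q())
E
```

```text
[-0.69  -0.095  0.299]
0.051 [0.477 0.156 0.051] [ 0.553  0.084 -0.684]
0.049999999999999996 [0.477 0.156 0.05 ] [ 0.33  -0.23  -1.245]
0.048999999999999995 [0.477 0.156 0.049] [0.609 0.058 0.34 ]
0.047999999999999994 [0.477 0.156 0.048] [-0.153 -0.027  2.418]
0.04699999999999999 [0.477 0.156 0.047] [ 1.208 -0.865  2.582]
0.04599999999999999 [0.477 0.156 0.046] [1.04  0.38  3.682]
0.04499999999999999 [0.477 0.156 0.045] [0.66  0.712 4.402]
[ 1.744 -0.183  5.566]
26.6333 [-0.132  0.365 -0.281  2.014  0.141  0.782  0.904]
```

```bash
python3 - <<'E'
from h import *
np.set_printoptions(precision=4,suppress=True)
S=viewer.get_calibration('scene');T=viewer.get_calibration('top');s=cv2.imread('pics/scene0.png')
p=at_z(S,402.3,276.7,0);hs=np.linspace(.08,.15,71);print('blue',p,hs[np.argmin([abs(proj(S,[p[0],p[1],z])[1]-233.3) for z in hs])])
for u in ((463,287),(520,320)): print('cab',at_z(S,*u,0))
for u in ((375,145),(430,145),(484,145)): print('cabtop',[at_z(T,*u,z) for z in (.05,.1,.15)])
for z in (0,.05,.1,.15): print(z,proj(S,[.72,-.35,z]),proj(T,[.72,-.35,z]))
yaw=1.05
for y in (1.05,-1.05,-2.09,2.09):
    print(y,manip.solve_ik([.639,-.2744,.047],down(y)))
    print(look((.639,-.274,.08),.2,y))
o=np.zeros((600,800,3),np.uint8); t=cv2.imread('pics/top0.png')
o[:,:480]=crop(s,380,170,160,200,480,600); o[:480,480:]=crop(t,340,100,100,150,320,480)
cv2.imwrite('pics/cab.png',cv2.convertScaleAbs(o,alpha=1.5))
E
```

```text
blue [ 0.6456 -0.2026  0.    ] 0.11099999999999999
cab [ 0.7425 -0.2876  0.    ]
cab [ 0.7823 -0.4211  0.    ]
cabtop [array([ 0.7407, -0.2449,  0.05  ]), array([ 0.7272, -0.2367,  0.1   ]), array([ 0.7136, -0.2286,  0.15  ])]
cabtop [array([ 0.7397, -0.3683,  0.05  ]), array([ 0.7261, -0.3546,  0.1   ]), array([ 0.7126, -0.341 ,  0.15  ])]
cabtop [array([ 0.7386, -0.4901,  0.05  ]), array([ 0.7251, -0.471 ,  0.1   ]), array([ 0.7116, -0.4519,  0.15  ])]
0 [471.4395 307.2661] [416.8983 159.0888]
0.05 [474.3226 287.4159] [422.1839 153.7065]
0.1 [477.3481 266.5855] [427.9497 147.8352]
0.15 [480.5268 244.7003] [434.2643 141.405 ]
1.05 [ 0.4012  0.7393 -0.0506  1.549   0.0452  0.8545  1.3842]
[ 0.6349 -0.2709  0.2   ]
-1.05 [ 0.1338  0.7658  0.3482  1.5601 -0.3142  0.8713 -0.454 ]
[ 0.6438 -0.272   0.2   ]
-2.09 [-0.3488  1.2608  1.3461  1.5776 -1.2548  1.3548 -0.931 ]
[ 0.6431 -0.2771  0.2   ]
2.09 [ 0.5497  0.7563 -0.2716  1.5427  0.2421  0.8758  2.283 ]
[ 0.6342 -0.276   0.2   ]
```

View pics/cab.png

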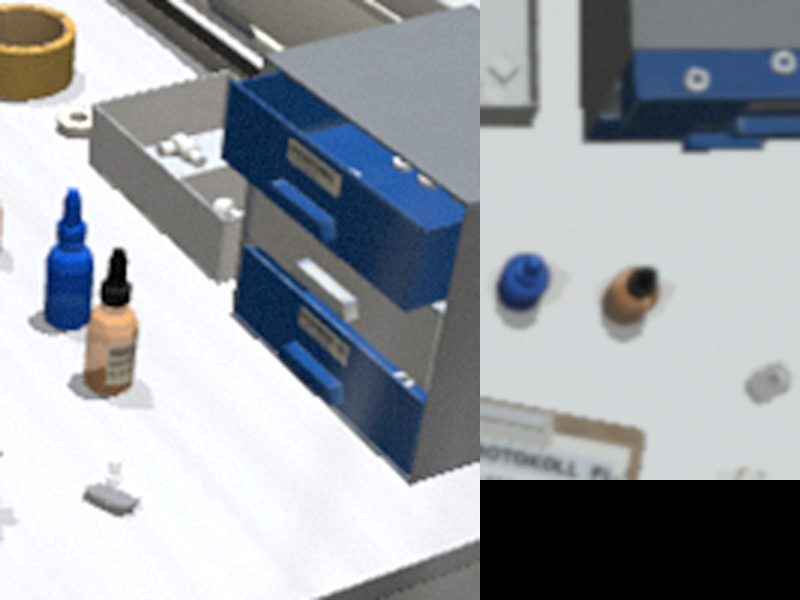

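```bash
cat >> h.py <<'E'
def tilt(yaw,tau):
    y=np.array([np.cos(yaw),np.sin(yaw),0]);x0=np.array([-np.sin(yaw),np.cos(yaw),0])
    z=np.array([0,0,-1.])*np.cos(tau)+x0*np.sin(tau)
    return R.from_matrix(np.c_[np.cross(y,z),y,z]).as_quat(), z
TAU=np.radians(35); GY=-1.05; H=.060
def bottle_tcp(xy,z0,yaw=GY): # TCP for bottle with underside at xy,z0
    q,z=tilt(yaw,TAU); return np.array([*xy,z0+H])+.019*z, q, z
E
python3 - <<'E'
from h import *
np.set_printoptions(precision=3,suppress=True)
b=[.639,-.2744]; p,q,z=bottle_tcp(b,0)
print('grasp',p,manip.solve_ik(p,q)); pre=p-.13*z; print('pre',pre,manip.solve_ik(pre,q))
for y in (-1.05,-.6,-.2,.2): 
    pp,qq,zz=bottle_tcp(POST,.0855,y); print('place',y,manip.solve_ik(pp,qq),manip.solve_ik(pp-.1*zz,qq))
manip.servo_line([.477,.156,.26],vel=.2)
effector.open_jaws()
manip.move_pose(pre,q);manip.sleep(.3)
im,c=snap('pre')
cv2.imwrite('pics/pre_c.png',cv2.convertScaleAbs(im,alpha=1.3));print(manip.current_clock(),manip.current_tool_pos())
E
```

```text
grasp [ 0.648 -0.269  0.044] [ 0.672  0.712 -0.057  1.824 -1.046  0.605  0.469]
pre [ 0.584 -0.306  0.151] [ 0.703  0.511  0.057  1.864 -0.918  0.802  0.373]
place -1.05 [-1.206  0.911  1.355  2.217  4.46   1.01   0.142] [-0.028  0.125 -0.147  2.249 -0.772  0.261 -0.519]
place -0.6 [ 0.15   0.449 -0.248  2.055 -0.988  0.443  0.213] [ 0.181  0.258 -0.159  2.079 -0.854  0.637  0.094]
place -0.2 [ 0.153  0.544 -0.19   1.879 -0.774  0.753  0.381] [ 0.22   0.414 -0.144  1.85  -0.703  0.939  0.332]
place 0.2 [ 0.12   0.652 -0.162  1.674 -0.594  1.032  0.551] [ 0.187  0.575 -0.14   1.588 -0.549  1.214  0.519]
31.075 [ 0.584 -0.305  0.151]
```

View pics/pre_c.png

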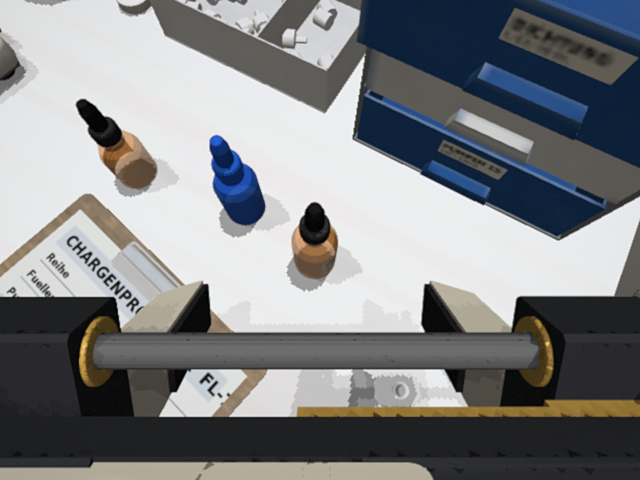

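```bash
python3 - <<'E'
from h import *
np.set_printoptions(precision=4,suppress=True)
c=np.load('pics/pre.npy',allow_pickle=True).item(); b=np.array([.639,-.2744]); d=np.array([.866,.5])
print(proj(c,[*b,.11]),proj(c,[*b,.082]),proj(c,[*(b-.017*d),0]))
print('from bulb',at_z(c,315.5,204.5,.109),'from base',at_z(c,314.5,280,0)[:2]+.017*d)
E
```

```text
[315.9978 206.0428] [315.9856 223.2588] [316.0097 277.8671]
from bulb [ 0.6401 -0.2735  0.109 ] from base [ 0.6368 -0.2742]
```

```bash
python3 - <<'E'
from h import *
np.set_printoptions(precision=3,suppress=True)
b=[.6388,-.2742]; p,q,z=bottle_tcp(b,0)
manip.servo_line(p-.04*z,ori=q,vel=.12); manip.servo_line(p,vel=.06);manip.sleep(.1)
print(manip.current_tool_pos()-p,manip.current_force())
effector.close(10);print('gap',manip.current_finger_gap(),manip.current_gripper_force(),manip.current_force())
manip.servo_line(p+[0,0,.15],vel=.12)
pp,qq,zz=bottle_tcp(POST,.0855,-.2)
manip.move_pose(pp+[0,0,.09],qq);manip.sleep(.3)
im,c=snap('hold2');cv2.imwrite('pics/hold2_c.png',cv2.convertScaleAbs(im,alpha=1.3))
print(manip.current_clock(),manip.current_finger_gap(),manip.current_tool_pos(),pp,manip.current_force())
print('axis proj',proj(c,[*POST,.0855+.09+.11]),proj(c,[*POST,.0855+.09+.082]))
E
```

```text
[-0.    -0.001  0.   ] [ 0.724 -0.393 -0.005]
gap 0.03278529555147331 9.995863459357679 [ 0.27   0.541 -0.969]
37.2083 0.03273487694037759 [0.61  0.175 0.22 ] [0.61  0.176 0.13 ] [ 0.446  1.01  -1.07 ]
axis proj [314.651 299.053] [314.888 313.817]
```

View pics/hold2_c.png

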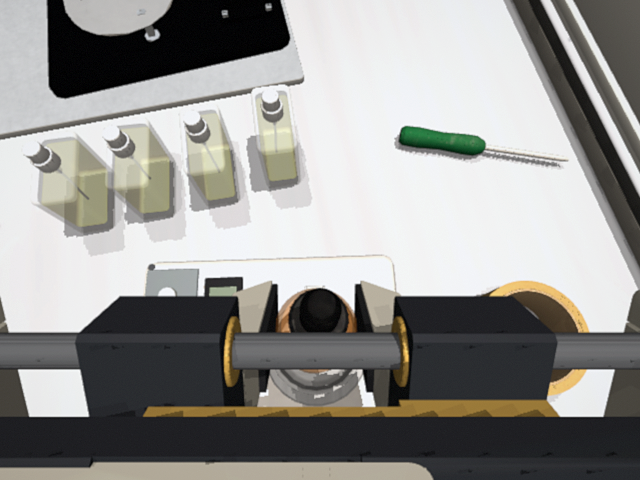

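```bash
python3 - <<'E'
from h import *
np.set_printoptions(precision=3,suppress=True)
pp,qq,zz=bottle_tcp(POST,.0855,-.2)
manip.servo_line(pp+[0,0,.012],ori=qq,vel=.08);manip.sleep(.4)
f0=np.mean([(manip.sleep(.03),manip.current_force())[1] for _ in range(5)],0)
for dz in (.006,.003,.0015,.0005,-.0005,-.001,-.0015):
    manip.servo_line(pp+[0,0,dz],vel=.03);manip.sleep(.2)
    f=np.mean([(manip.sleep(.03),manip.current_force())[1] for _ in range(4)],0)-f0;print(dz,f)
    if f[2]>2.0: break
effector.open_jaws();manip.sleep(.3)
p=manip.current_tool_pos()
manip.servo_line(p-.12*zz,vel=.1);manip.sleep(.4)
im,c=snap('placed');s=viewer.get_image('scene')[:,:,::-1]
o=np.zeros((400,800,3),np.uint8);o[:,:400]=crop(im,240,170,150,150,400,400);o[:,400:]=crop(s,260,120,110,110,400,400)
cv2.imwrite('pics/placed_c.png',cv2.convertScaleAbs(o,alpha=1.3));print(manip.current_clock())
sc=400/150
print('tip',(proj(c,[*POST,.1955])-[240,170])*sc,'cap',(proj(c,[*POST,.1675])-[240,170])*sc,'rim',(proj(c,[*POST,.1085])-[240,170])*sc)
E
```

```text
0.006 [ 0.375 -0.245  0.207]
0.003 [-0.301 -0.132 -0.24 ]
0.0015 [-0.388 -0.493  0.095]
0.0005 [ 0.085 -0.149 -0.037]
-0.0005 [-0.265 -0.301  0.875]
-0.001 [ 0.195 -0.872  2.473]
45.7083
tip [202.449  98.921] cap [202.451 146.485] rim [202.456 219.451]
```

View pics/placed_c.png

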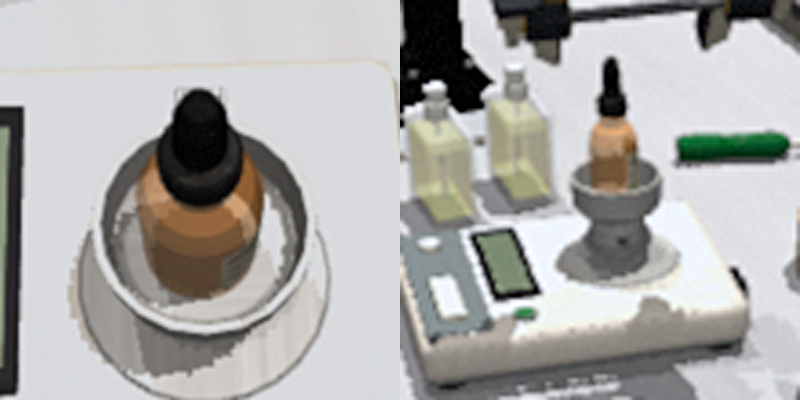

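The picture shows the bottle upright in the bowl. Its bulb tip is at about (202,97) in the crop, against a predicted (202,99), and the bowl is level on the post.

```bash
python3 -c "
from h import *
print(manip.hand_in())"
```

```text
the job is handed in; nothing more can be done
None
```

I seated the bowl on the post, pressed tare, stood the tall bottle upright in the bowl and handed the job in at about 46 s on the robot clock; the hand-in returned no verdict, so the judged result is unknown.

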